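# Throw the interlocked isolator levers in the order the lock permits

## Robot

A 6-joint arm with a two-finger parallel gripper is mounted at the origin on a cart in front of the work surface, level with it; the furniture and walls round the work are solid. World frame = base frame: x ahead of the robot, y to its left, z up, the work surface at z = 0. Lengths are in m, angles in rad, forces in N, time in s.
With the tool pointing down it reaches from about 0.225 to 0.875 m from the base axis. Payload 3.4 kg.
Tool frame: the origin (TCP) lies between the finger pads; the fingertips stand r.nose_length ahead of it and the grasp point (between the pads) lies 2 mm behind it (r.nose_length is the distance from the TCP to the fingertips, in m); z points along the fingers, x is the direction in which the jaws open and shut, and the axes are right-handed (so a half turn about z gives the same grasp; the last joint's range is limited). The gripper opens to 85 mm and grips with 20 to 120 N. Pads are 22 mm wide; open, the fingers measure 114 mm over their backs; the gripper's body (76 mm by 85 mm) begins 54 mm behind the grasp point. The pads swing forward as they close: fully open they stand 13 mm farther back than shut.
Start: joints at [1.007, 0.276, 1.505, -0, 1.361, -0.121], TCP at [0.246, 0.52, 0.248] pointing down, gripper open.
Joint ranges: [-2.89, 2.89], [-0.75, 2.08], [0.22, 2.7], [-1.18, 4.32], [0.11, 2.71], [-2.7, 2.7]. Speed limits (rad/s): [2.57, 2.57, 3.14, 3.14, 3.14, 3.14].

## Interface

Orientations are given as a unit quaternion [x, y, z, w].
In Python, from station import r, grab_frame gives the robot as it stands. The module is installed in compiled form; this text tells all that it offers.
- The arm moves only by the tool apply_moves, never from a script. Its argument "rows" is a list of rows, each a list of 3 entries, a list of its own where there are three numbers: the turn, a rotation vector about the tool's x, y, z in rad, then the shift along the tool's x, y, z in mm, then the gripper command: -1 is fully open, 1 is shut, values between are in proportion. In form: [[[wx, wy, wz], [dx, dy, dz], claw], ...]. A call has 1 to 8 rows; each row is the pose to reach, as a shift and turn from the pose commanded when the call began, along the tool's axes at that moment; what a row does not reach only later rows make up. A row lasts 1/12 s, in which the tool goes at most 41.7 mm and 7.16 degrees, less where a joint would pass 70% of its speed; a pose out of reach is approached as far as the arm can. A call with a gripper value outside its range is refused whole. The fingers move at their own pace and stop on an object; the grip force is fixed at half the most. Time passes only in rows, so rows that repeat a pose let the fingers close. It gives the time, the measured TCP pose, the force and the opening at its end, in the units of the state.
- r.observe(): the state, without advancing time (a new reading comes with each control period).
- grab_frame(name): name is "scene" or "top"; returns a dict with "color" (384x512x3 uint8, blue, green, red), "z_map" (384x512 float32, m along the optical axis (not along the pixel's ray), 0 where there is no reading), "fx", "fy", "cx", "cy" (pixels), "R" (3x3) and "t" (3): a world point X has camera coordinates R X + t. Camera axes: x right, y down, z forward; pixel columns grow to the right and rows downward; lengths in m; the calibration is good to about 2 mm. A picture is of the moment at which its call begins.
- r.close_job(): hands the job in, once; it reports no verdict.
The state is a dict: "clock": time; "joints": joint angles; "joint_vel": joint speeds; "effort": joint torques, N m; "eef_pos": TCP position; "ee_rot": TCP orientation; "force": force on the tool from outside, world axes, zero at the start; "moment": the same for the moment, N m; "gripper_width": opening from 0.0 (shut) to 1.0 (fully open).
Only numpy, scipy, OpenCV 4.12 (cv2) and the standard library are available. Lean on these libraries where they do the work, as an engineer would, in place of code of your own. Each camera call takes 0.05 s, during which the arm holds its last target.

## Task

Isolate the curing line for service: throw all three levers of the interlock bank fully home, away from you. The lock lets them go only in one order, which nobody knows beforehand, so feel for the lever that is free and back off from a blocked one: no lever may ever be pushed with more than 25 N. Leave the things lying on and around the bank where they are.

Things in the scene. Friction and masses are not known exactly. Their poses are not given: they have to be found in the camera images.
- interlock_bank: fixed lever bank: grey housing 128 deep (x), 276 wide (y), flat top 72 mm up; three levers in a row, at y = +75, 0, -75 mm. Origin: centre of its underside. x: away from the robot's side, the way levers are thrown; y: left. A hidden lock frees just one unthrown lever at a time; the order changes from start to start; only feel tells. A blocked one is loose for 5 mm, then springy.
- handle_left: left (+y of the bank) lever: black round grip 19 mm thick, 82 to 134 mm up its 8 mm stem from the pivot. Origin: on the pivot, 15 mm above the work surface; z up the stem. Leans 0.3 rad to the bank's -x, thrown 0.3 rad to +x: 68 mm of travel at 125 mm height. Moves at 3 to 5 N, stays where left. Sprung stem: the push grows 1 to 2 N per mm against the lock, 3 to 4 at the end stop.
- lever_left (a joint): angle of the left (+y of the bank) lever's crank (below the sprung stem), rad: 0 not thrown, leaning to the bank's -x (starts at 0 to 0.03); 0.6 fully home at its end stop to +x. Blocked, it stays below 0.13 (0.06 to 0.09 at a 10 N push). The lock frees the next lever once this one is past about 0.5.
- handle_mid: middle lever: black round grip 19 mm thick, 82 to 134 mm up its 8 mm stem from the pivot. Origin: on the pivot, 15 mm above the work surface; z up the stem. Leans 0.3 rad to the bank's -x, thrown 0.3 rad to +x: 68 mm of travel at 125 mm height. Moves at 3 to 5 N, stays where left. Sprung stem: the push grows 1 to 2 N per mm against the lock, 3 to 4 at the end stop.
- lever_mid (a joint): angle of the middle lever's crank (below the sprung stem), rad: 0 not thrown, leaning to the bank's -x (starts at 0 to 0.03); 0.6 fully home at its end stop to +x. Blocked, it stays below 0.13 (0.06 to 0.09 at a 10 N push). The lock frees the next lever once this one is past about 0.5.
- handle_right: right (-y of the bank) lever: black round grip 19 mm thick, 82 to 134 mm up its 8 mm stem from the pivot. Origin: on the pivot, 15 mm above the work surface; z up the stem. Leans 0.3 rad to the bank's -x, thrown 0.3 rad to +x: 68 mm of travel at 125 mm height. Moves at 3 to 5 N, stays where left. Sprung stem: the push grows 1 to 2 N per mm against the lock, 3 to 4 at the end stop.
- lever_right (a joint): angle of the right (-y of the bank) lever's crank (below the sprung stem), rad: 0 not thrown, leaning to the bank's -x (starts at 0 to 0.03); 0.6 fully home at its end stop to +x. Blocked, it stays below 0.13 (0.06 to 0.09 at a 10 N push). The lock frees the next lever once this one is past about 0.5.
- tape_amber: bystander: roll of amber tape 84 mm across, 19 mm high, lying flat left of the bank; origin centre of its underside
- gauge_block: bystander: small aluminium block with two pins, 36x80x32 mm, left of the bank; origin centre of its underside
- uv_meter: bystander: round white puck with a small display, 100 mm across, 16 mm high, right of the bank; origin centre of its underside
- hex_key: bystander: black hex key 35x93x6 mm, right of the bank; origin centre of its underside
- tweezers: bystander: steel tweezers 124 mm long, 9 mm high, lying along the near side of the bank; origin centre of its underside
- bolt_1: bystander: hex bolt 42 mm long, 16 mm high, lying loose on the left end of the bank's top, about 46 mm from the left lever; origin centre of its underside
- nut_plate: bystander: T-nut plate 14x40x8 mm, lying loose on the right end of the bank's top, about 46 mm from the right lever; origin centre of its underside

How it is judged:
By the outcome, as a careful person would: the job done as asked, in the order asked, and still so for the second after the job is handed in, with the robot touching nothing.
It also fails if it takes over 58 s, if anything falls off the work surface, if the arm or the gripper's body presses on something with over 40 N, if the wrist force passes 120 N, or if a joint passes its speed limit or range.

## Working session

There is one attempt and no reset: what is moved stays moved. The work goes in short steps, Python scripts to look and compute and a tool call to move; the robot and the scene stay as the last step left them, time stands still between calls to the robot, and variables do not carry over. Pictures are saved under pics/ and viewed, and the job is handed in when it is done.

Besides the shell and the picture viewer there is one more tool, called after "Emit:" as name(argument=value, ...), one argument or row to a line, values as JSON. apply_moves: Moves the arm, as the interface text tells. Its arguments: {"type":"object","properties":{"rows":{"type":"array"}},"required":["rows"]}

```bash
mkdir -p pics
python3 - <<'E'
from station import r, grab_frame
import cv2,numpy as np,pickle
print(r.observe(), r.nose_length)
for n in("scene","top"):
    f=grab_frame(n); cv2.imwrite(f"pics/{n}0.png",f["color"]); pickle.dump(f,open(f"{n}0.pkl","wb")); print(n,f["fx"],f["cx"],f["cy"],f["R"],f["t"])
E
```

```text
{'clock': 0.0, 'joints': array([ 1.00699811e+00,  2.76603178e-01,  1.50618364e+00, -1.27411020e-05,
        1.36066326e+00, -1.20988389e-01]), 'joint_vel': array([ 8.25554003e-05,  4.61961727e-04, -3.38919492e-05,  7.19144795e-04,
        2.83641611e-06, -6.33164941e-05]), 'effort': array([-1.30938904e-03, -4.16787279e+01, -2.45805860e+01, -2.38724979e-04,
        1.11536868e-02, -8.03194524e-06]), 'eef_pos': array([0.24610448, 0.51910684, 0.24741488]), 'ee_rot': array([ 8.45126125e-01,  5.34566151e-01, -8.36387759e-04,  4.03724423e-04]), 'force': array([ 0.4917093 , -0.35971638,  0.68039545]), 'moment': array([0.01566735, 0.01500413, 0.03811384]), 'gripper_width': 0.9981716139707228} 0.017
scene 453.45614408346114 256.7996320184085 190.03636996296595 [[-0.71650402 -0.69741244  0.01542291]
 [-0.43562493  0.43006322 -0.7907443 ]
 [ 0.54484209 -0.57329008 -0.61195228]] [0.36591375 0.21711329 0.90943689]
top 385.8552164569768 251.0397944587104 198.0343226511046 [[-0.02034283 -0.99958289  0.02049913]
 [-0.98644755  0.01672821 -0.16322193]
 [ 0.16281094 -0.02354171 -0.98637639]] [0.07844389 0.44984698 1.02250116]
```

View pics/scene0.png

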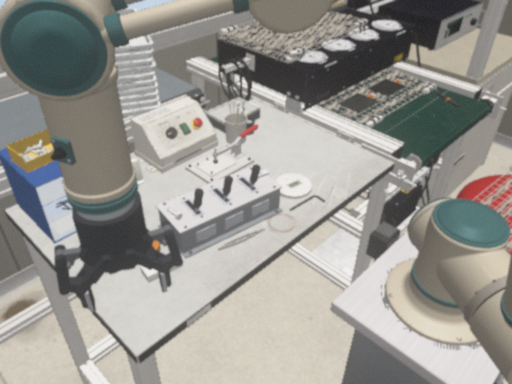

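View pics/top0.png

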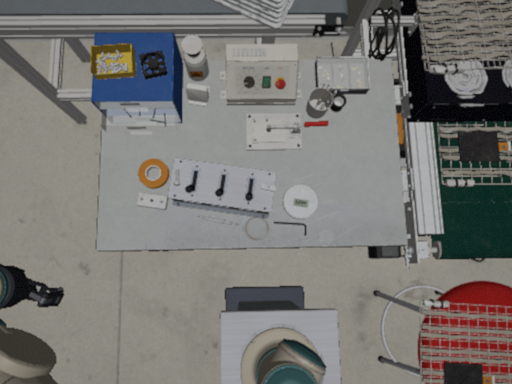

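The top view shows the bank at about (222,186), slightly turned, with its three black grips near (191,184), (220,189) and (250,188). The bolt is at (177,182) and the nut plate at (268,187). Next I measure these.

Run:
```python
import pickle,cv2,numpy as np
f=pickle.load(open("top0.pkl","rb"))
z=f["z_map"];v,u=np.mgrid[:384,:512]
P=np.stack([(u-f["cx"])/f["fx"]*z,(v-f["cy"])/f["fy"]*z,z],-1)
W=(P-f["t"])@f["R"]
roi=np.zeros(z.shape,bool);roi[150:220,160:285]=1
m=roi&(abs(W[...,2]-.072)<.006)
print(m.sum(),np.median(W[m][:,2]))
rect=cv2.minAreaRect(W[m][:,:2].astype(np.float32)*1000);print(rect,cv2.boxPoints(rect))
# ray-cast of colour-mask
g=f["color"].max(2)
bl=(roi&(g<60)).astype(np.uint8)
n,l,s,c=cv2.connectedComponentsWithStats(bl)
for i in range(1,n):
    if s[i,4]>8:
        mm=l==i; w=W[mm]; print(s[i],c[i],w.min(0).round(3),w.max(0).round(3),w[w[:,2].argmax()].round(3), w[w[:,2]>.11].mean(0).round(3))
print("table",np.median(W[200:240,330:390][...,2]))
im=cv2.resize(f["color"][140:250,125:335],None,fx=3.8,fy=3.8,interpolation=cv2.INTER_CUBIC);cv2.imwrite("pics/c0.png",im)
s=pickle.load(open("scene0.pkl","rb"));cv2.imwrite("pics/c1.png",cv2.resize(s["color"][140:270,140:340],None,fx=4,fy=4,interpolation=cv2.INTER_CUBIC))
```

```text
3887 0.07190900245576068
((482.1995544433594, 145.49713134765625), (277.4187316894531, 110.77523803710938), 80.95556640625) [[ 4.0569540e+02  1.7219330e+01]
 [ 5.1509332e+02 -1.9458008e-01]
 [ 5.5870374e+02  2.7377493e+02]
 [ 4.4930579e+02  2.9118884e+02]]
[186 171  11  21  87] [192.01149425 183.6091954 ] [0.454 0.216 0.069] [0.521 0.233 0.147] [0.463 0.224 0.147] [0.462 0.223 0.137]
[216 175   9  21  73] [220.57534247 187.43835616] [0.442 0.142 0.069] [0.509 0.159 0.147] [0.452 0.156 0.147] [0.45  0.151 0.14 ]
[246 179   7  21  68] [249.38235294 190.98529412] [0.431 0.067 0.069] [0.496 0.085 0.147] [0.441 0.08  0.147] [0.439 0.079 0.141]
table -0.00029986323466431395
```

View pics/c0.png

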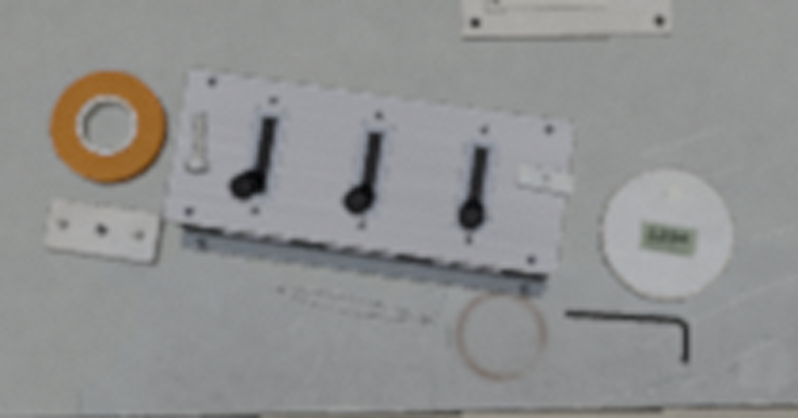

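View pics/c1.png

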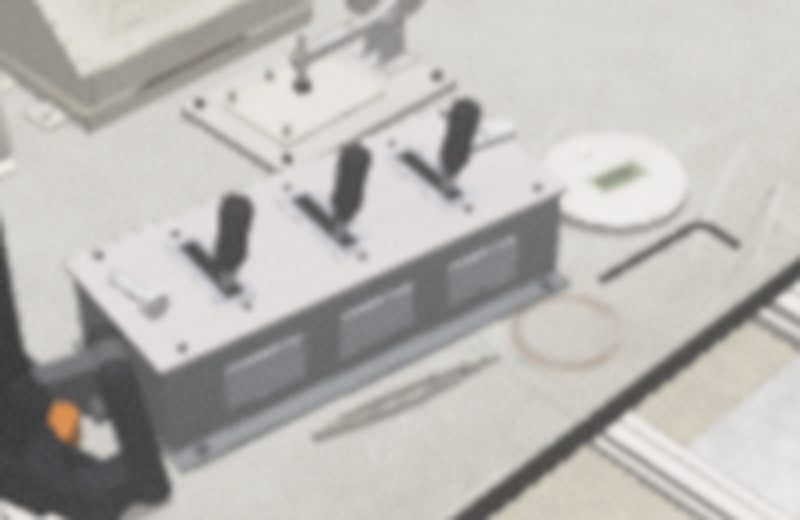

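```bash
cat > h.py <<'E'
import numpy as np
from scipy.spatial.transform import Rotation as R
YAW=-0.1579; C=np.array([.4822,.1455])
X=np.array([np.cos(YAW),np.sin(YAW)]);Y=np.array([-np.sin(YAW),np.cos(YAW)])
def bank(p): d=np.asarray(p)[:2]-C; return np.array([d@X,d@Y])*1000
def world(bx,by): return C+(bx*X+by*Y)/1000
TR=R.from_matrix(np.column_stack([[*X,0],[*(-Y),0],[0,0,-1]]))
def st():
    from station import r
    o=r.observe(); f=o["force"]
    print("t",round(o["clock"],2),"bank xy",bank(o["eef_pos"]).round(1),"z",round(o["eef_pos"][2]*1e3,1),"F bank",(f[:2]@X).round(2),(f[:2]@Y).round(2),f[2].round(2),"w",round(o["gripper_width"],3)); return o
E
python3 - <<'E'
from h import *
import pickle
o=st()
q=R.from_quat(o["ee_rot"]); d=q.inv()*TR; print("rotvec",d.as_rotvec())
for by in(75,0,-75):
    t=np.array([*world(-15,by),.18]); print(by,(q.inv().apply(t-o["eef_pos"])*1000).round(1))
f=pickle.load(open("top0.pkl","rb"))
z=f["z_map"];v,u=np.mgrid[:384,:512]
P=np.stack([(u-f["cx"])/f["fx"]*z,(v-f["cy"])/f["fy"]*z,z],-1)
W=((P-f["t"])@f["R"])[60:250,100:340].reshape(-1,3)
B=np.array([bank(w) for w in W])
for x in range(-70,170,10):
    print(x,[int(1000*W[(abs(B[:,0]-x)<5)&(abs(B[:,1]-y)<10),2].max(initial=0)) for y in range(-170,171,20)])
for by in(75,0,-75):
    m=(W[:,2]>.135)&(W[:,2]<.155)&(abs(B[:,1]-by)<20); print(by,B[m].mean(0),W[m,2].max(),m.sum())
E
```

```text
t 0.1 bank xy [-291.9  331.9] z 247.5 F bank -1.15 -0.41 -0.27 w 0.997
rotvec [9.24093286e-04 1.54608406e-03 1.28593918e+00]
75 [-168.6  337.9   67.7]
0 [-240.6  359.    67.8]
-75 [-312.6  380.1   68. ]
-70 [9, 8, 3, 5, 3, 3, 4, 2, 2, 3, 3, 2, 2, 4, 2, 2, 24, 25]
-60 [2, 4, 72, 71, 72, 70, 48, 72, 69, 71, 72, 45, 73, 49, 9, 8, 22, 33]
-50 [4, 2, 74, 75, 76, 75, 75, 74, 74, 74, 76, 75, 76, 74, 75, 75, 24, 22]
-40 [4, 3, 77, 76, 140, 146, 75, 74, 145, 145, 75, 77, 145, 142, 74, 75, 1, 22]
-30 [14, 2, 75, 77, 142, 147, 75, 76, 145, 146, 74, 74, 147, 143, 74, 74, 0, 3]
-20 [14, 2, 76, 76, 107, 117, 75, 74, 124, 127, 74, 76, 118, 74, 88, 90, 3, 21]
-10 [16, 4, 75, 76, 76, 74, 76, 76, 74, 75, 77, 74, 75, 75, 86, 89, 0, 23]
0 [17, 2, 82, 83, 74, 77, 74, 76, 75, 75, 75, 77, 76, 73, 84, 86, 1, 22]
10 [15, 80, 82, 84, 74, 77, 74, 76, 76, 75, 74, 76, 77, 76, 82, 84, 3, 20]
20 [14, 2, 81, 81, 74, 77, 75, 75, 75, 78, 75, 75, 75, 76, 79, 82, 4, 22]
30 [10, 1, 77, 74, 75, 78, 74, 77, 74, 76, 75, 75, 77, 75, 75, 75, 2, 23]
40 [2, 2, 75, 74, 76, 76, 75, 76, 74, 75, 75, 74, 77, 75, 74, 76, 3, 21]
50 [
[... 211 characters left out ...]
 2, 3, 3, 2, 3, 2, 3, 2, 2, 3, 5]
90 [2, 2, 2, 1, 5, 1, 2, 5, 4, 5, 2, 2, 3, 3, 6, 3, 3, 3]
100 [2, 3, 7, 3, 3, 3, 3, 4, 2, 5, 5, 2, 2, 2, 2, 2, 5, 2]
110 [1, 3, 3, 4, 2, 2, 2, 4, 3, 2, 3, 3, 3, 3, 3, 2, 2, 5]
120 [2, 2, 2, 5, 3, 9, 13, 1, 2, 1, 3, 4, 3, 2, 2, 3, 2, 1]
130 [1, 4, 4, 13, 12, 15, 16, 3, 2, 3, 3, 3, 2, 2, 3, 2, 101, 101]
140 [12, 14, 12, 13, 12, 12, 11, 3, 1, 2, 2, 2, 2, 3, 4, 2, 95, 2]
150 [16, 13, 13, 17, 15, 25, 15, 2, 2, 4, 4, 4, 1, 3, 3, 2, 94, 58]
160 [12, 16, 17, 17, 17, 20, 14, 4, 1, 1, 3, 3, 3, 2, 1, 4, 97, 58]
75 [-35.40936975  74.88801165] 0.14728686487857948 44
0 [-35.14992575   0.26324206] 0.14666955967332004 45
-75 [-34.59256627 -74.31703205] 0.1471108029851036 45
```

Emit:
apply_moves(
  rows=[
    [[0, 0, 0.12], [-20, 36, 5], -0.2],
    [[0, 0, 0.24], [-40, 72, 10], -0.2],
    [[0, 0, 0.36], [-60, 108, 14], -0.2],
    [[0, 0, 0.48], [-80, 144, 18], -0.2],
    [[0, 0, 0.6], [-100, 182, 22], -0.2],
    [[0, 0, 0.72], [-118, 218, 26], -0.2],
    [[0, 0, 0.84], [-136, 250, 30], -0.2],
    [[0, 0, 0.96], [-154, 284, 34], -0.2],
  ],
)

```text
clock: 0.77
eef_pos: [0.4374, 0.2569, 0.2139]
ee_rot: [0.997, 0.081, -0.0, -0.0]
force: [0.9, 0.7, 0.0]
gripper_width: 0.602
```

```bash
cat > n.py <<'E'
from h import *
import sys
o=st(); q=R.from_quat(o["ee_rot"]); a=list(map(float,sys.argv[1:]))
print("rotvec",(q.inv()*TR).as_rotvec().round(4))
if a: print("shift",(q.inv().apply(np.array([*world(a[0],a[1]),a[2]/1e3])-o["eef_pos"])*1000).round(1))
E
python3 n.py -33 75 200
```

```text
t 0.77 bank xy [-61.8 103. ] z 213.9 F bank 0.78 0.87 0.02 w 0.602
rotvec [-0.      0.0007  0.3198]
shift [18.5 35.6 13.8]
```

Emit:
apply_moves(
  rows=[
    [[0, 0, 0.11], [6, 12, 4], -0.2],
    [[0, 0, 0.22], [12, 24, 8], -0.2],
    [[0, 0, 0.322], [18.5, 35, 13], -0.2],
    [[0, 0, 0.322], [18.5, 35, 13], -0.2],
    [[0, 0, 0.322], [18.5, 35, 13], -0.2],
  ],
)

```text
clock: 1.18
eef_pos: [0.4608, 0.227, 0.2008]
ee_rot: [0.997, -0.076, -0.001, 0.0]
force: [-0.1, -0.3, 0.8]
gripper_width: 0.598
```

```bash
python3 n.py -33 75 120
python3 - <<'E'
from station import grab_frame
import cv2
f=grab_frame("scene");cv2.imwrite("pics/s1.png",cv2.resize(f["color"][60:260,120:340],None,fx=3,fy=3))
E
```

```text
t 1.18 bank xy [-33.9  77.1] z 200.8 F bank -0.08 -0.33 0.8 w 0.598
rotvec [0.0002 0.0016 0.005 ]
shift [ 1.   2.1 80.8]
```

View pics/s1.png

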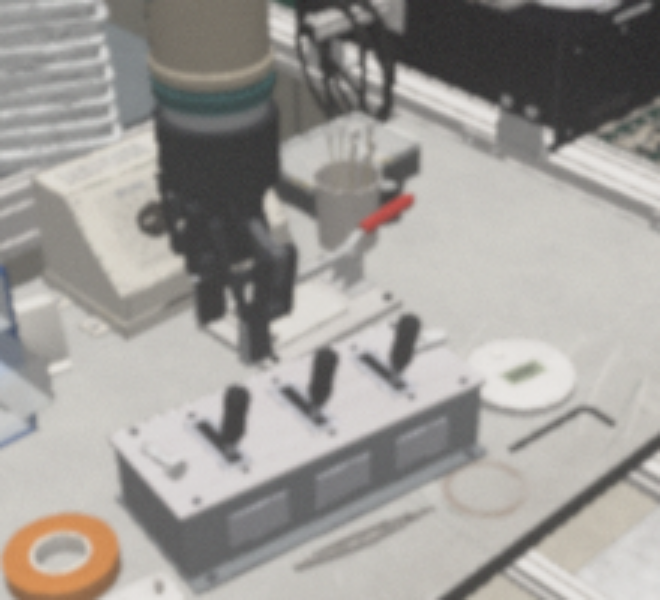

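The open gripper is above the left lever, and the fingers straddle it front to back. I descend now.

Emit:
apply_moves(
  rows=[
    [[0, 0, 0.005], [1, 2, 15], -0.2],
    [[0, 0, 0.005], [1, 2, 35], -0.2],
    [[0, 0, 0.005], [1, 2, 55], -0.2],
    [[0, 0, 0.005], [1, 2, 72], -0.2],
    [[0, 0, 0.005], [1, 2, 81], -0.2],
    [[0, 0, 0.005], [1, 2, 81], -0.2],
    [[0, 0, 0.005], [1, 2, 81], -0.2],
  ],
)

```text
clock: 1.82
eef_pos: [0.4616, 0.2259, 0.1206]
ee_rot: [0.997, -0.079, -0.0, -0.0]
force: [0.4, 0.0, -0.1]
gripper_width: 0.601
```

```bash
python3 n.py
python3 - <<'E'
from station import grab_frame
import cv2
f=grab_frame("scene");cv2.imwrite("pics/s2.png",cv2.resize(f["color"][130:260,140:300],None,fx=4,fy=4))
E
```

```text
t 1.82 bank xy [-33.   76.1] z 120.6 F bank 0.35 0.1 -0.1 w 0.601
rotvec [-0.0002  0.0001  0.0006]
```

View pics/s2.png

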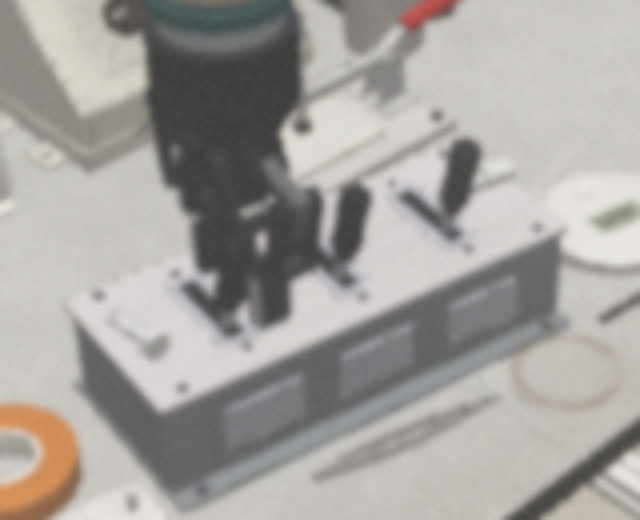

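Emit:
apply_moves(
  rows=[
    [[0, 0, 0], [3, 0, 0], -0.2],
    [[0, 0, 0], [6, 0, 0], -0.2],
    [[0, 0, 0], [9, 0, 0], -0.2],
    [[0, 0, 0], [12, 0, 0], -0.2],
    [[0, 0, 0], [12, 0, 0], -0.2],
  ],
)

```text
clock: 2.28
eef_pos: [0.4748, 0.2233, 0.1207]
ee_rot: [0.997, -0.08, 0.001, -0.0]
force: [-0.4, -0.3, -0.0]
gripper_width: 0.599
```

```bash
python3 n.py
```

```text
t 2.28 bank xy [-19.5  75.6] z 120.7 F bank -0.35 -0.35 -0.04 w 0.599
rotvec [-0.0007 -0.0015 -0.0015]
```

Emit:
apply_moves(
  rows=[
    [[0, 0, 0], [2, 0, 0], -0.2],
    [[0, 0, 0], [4, 0, 0], -0.2],
    [[0, 0, 0], [4, 0, 0], -0.2],
  ],
)

```text
clock: 2.53
eef_pos: [0.4781, 0.2226, 0.1203]
ee_rot: [0.997, -0.08, 0.0, -0.0]
force: [-0.2, -0.5, -0.5]
gripper_width: 0.6
```

Emit:
apply_moves(
  rows=[
    [[0, 0, 0], [2, 0, 0], -0.2],
    [[0, 0, 0], [4, 0, 0], -0.2],
    [[0, 0, 0], [4, 0, 0], -0.2],
  ],
)

```text
clock: 2.78
eef_pos: [0.4803, 0.2221, 0.1201]
ee_rot: [0.997, -0.08, -0.001, 0.0]
force: [-3.4, 0.5, 2.2]
gripper_width: 0.593
```

```bash
python3 n.py
```

```text
t 2.78 bank xy [-13.9  75.3] z 120.1 F bank -3.42 -0.06 2.15 w 0.593
rotvec [ 0.0004  0.003  -0.0015]
```

Emit:
apply_moves(
  rows=[
    [[0, 0, 0], [2, 0, 0], -0.2],
    [[0, 0, 0], [4, 0, 0], -0.2],
    [[0, 0, 0], [4, 0, 0], -0.2],
  ],
)

```text
clock: 3.03
eef_pos: [0.4854, 0.2214, 0.1203]
ee_rot: [0.997, -0.079, -0.0, 0.0]
force: [-3.9, 0.5, 2.7]
gripper_width: 0.599
```

Emit:
apply_moves(
  rows=[
    [[0, 0, 0], [2, 0, 0], -0.2],
    [[0, 0, 0], [4, 0, 0], -0.2],
    [[0, 0, 0], [4, 0, 0], -0.2],
  ],
)

```text
clock: 3.28
eef_pos: [0.49, 0.2207, 0.1204]
ee_rot: [0.997, -0.079, 0.0, -0.0]
force: [-4.0, 0.5, 2.0]
gripper_width: 0.599
```

```bash
python3 n.py
```

```text
t 3.28 bank xy [-4.1 75.5] z 120.4 F bank -4.06 -0.12 2.04 w 0.599
rotvec [-0.0001 -0.0006 -0.0012]
```

Emit:
apply_moves(
  rows=[
    [[0, 0, 0], [2, 0, 0], -0.2],
    [[0, 0, 0], [4, 0, 0], -0.2],
    [[0, 0, 0], [4, 0, 0], -0.2],
  ],
)

```text
clock: 3.53
eef_pos: [0.4941, 0.2201, 0.1203]
ee_rot: [0.997, -0.079, 0.0, -0.0]
force: [-3.9, 0.2, 3.1]
gripper_width: 0.602
```

Emit:
apply_moves(
  rows=[
    [[0, 0, 0], [2, 0, 0], -0.2],
    [[0, 0, 0], [4, 0, 0], -0.2],
    [[0, 0, 0], [4, 0, 0], -0.2],
  ],
)

```text
clock: 3.78
eef_pos: [0.498, 0.2194, 0.1204]
ee_rot: [0.997, -0.079, 0.0, -0.0]
force: [-2.4, 0.4, 1.7]
gripper_width: 0.604
```

```bash
python3 n.py
```

```text
t 3.78 bank xy [ 4.  75.5] z 120.4 F bank -2.39 0.01 1.7 w 0.604
rotvec [-0.0002 -0.0008 -0.0012]
```

The left lever is free: 4 N or less at 19 mm past contact. I throw it.

Emit:
apply_moves(
  rows=[
    [[0, 0, 0], [4, 0, 0], -0.2],
    [[0, 0, 0], [8, 0, 0], -0.2],
    [[0, 0, 0], [12, 0, 0], -0.2],
    [[0, 0, 0], [16, 0, 0], -0.2],
    [[0, 0, 0], [20, 0, 0], -0.2],
    [[0, 0, 0], [24, 0, 0], -0.2],
    [[0, 0, 0], [27, 0, 0], -0.2],
    [[0, 0, 0], [30, 0, 0], -0.2],
  ],
)

```text
clock: 4.45
eef_pos: [0.5273, 0.2147, 0.1203]
ee_rot: [0.997, -0.079, -0.0, -0.0]
force: [-3.3, 0.2, 3.5]
gripper_width: 0.603
```

Emit:
apply_moves(
  rows=[
    [[0, 0, 0], [2, 0, 0], -0.2],
    [[0, 0, 0], [4, 0, 0], -0.2],
    [[0, 0, 0], [6, 0, 0], -0.2],
  ],
)

```text
clock: 4.7
eef_pos: [0.5329, 0.2138, 0.1201]
ee_rot: [0.997, -0.079, -0.0, -0.0]
force: [-4.3, 0.4, 1.7]
gripper_width: 0.604
```

```bash
python3 n.py
```

```text
t 4.7 bank xy [39.3 75.4] z 120.1 F bank -4.34 -0.33 1.71 w 0.604
rotvec [ 0.      0.0004 -0.0011]
```

Emit:
apply_moves(
  rows=[
    [[0, 0, 0], [2, 0, 0], -0.2],
    [[0, 0, 0], [4, 0, 0], -0.2],
    [[0, 0, 0], [4, 0, 0], -0.2],
  ],
)

```text
clock: 4.95
eef_pos: [0.5369, 0.2131, 0.1198]
ee_rot: [0.997, -0.079, -0.0, 0.0]
force: [-3.5, 2.0, -0.3]
gripper_width: 0.598
```

Emit:
apply_moves(
  rows=[
    [[0, 0, 0], [1.5, 0, 0], -0.2],
    [[0, 0, 0], [3, 0, 0], -0.2],
    [[0, 0, 0], [3, 0, 0], -0.2],
  ],
)

```text
clock: 5.2
eef_pos: [0.5398, 0.2126, 0.12]
ee_rot: [0.997, -0.079, -0.0, 0.0]
force: [-4.8, 0.5, -1.7]
gripper_width: 0.602
```

Emit:
apply_moves(
  rows=[
    [[0, 0, 0], [1.5, 0, 0], -0.2],
    [[0, 0, 0], [3, 0, 0], -0.2],
    [[0, 0, 0], [3, 0, 0], -0.2],
  ],
)

```text
clock: 5.45
eef_pos: [0.5428, 0.2121, 0.1202]
ee_rot: [0.997, -0.079, -0.0, 0.0]
force: [-4.8, 0.1, -0.5]
gripper_width: 0.597
```

```bash
python3 n.py
```

```text
t 5.45 bank xy [49.4 75.3] z 120.2 F bank -4.79 -0.62 -0.55 w 0.597
rotvec [ 0.0002  0.0003 -0.0011]
```

Emit:
apply_moves(
  rows=[
    [[0, 0, 0], [1, 0, 0], -0.2],
    [[0, 0, 0], [2, 0, 0], -0.2],
    [[0, 0, 0], [2, 0, 0], -0.2],
  ],
)

```text
clock: 5.7
eef_pos: [0.5436, 0.2119, 0.12]
ee_rot: [0.997, -0.08, -0.001, 0.0]
force: [-6.6, 0.7, 0.2]
gripper_width: 0.604
```

Emit:
apply_moves(
  rows=[
    [[0, 0, 0], [1, 0, 0], -0.2],
    [[0, 0, 0], [2, 0, 0], -0.2],
    [[0, 0, 0], [2, 0, 0], -0.2],
  ],
)

```text
clock: 5.95
eef_pos: [0.5444, 0.2117, 0.1197]
ee_rot: [0.997, -0.08, -0.003, 0.0]
force: [-8.0, 1.7, 0.2]
gripper_width: 0.598
```

```bash
python3 n.py
```

```text
t 5.95 bank xy [51.  75.2] z 119.7 F bank -8.15 0.37 0.17 w 0.598
rotvec [ 0.0007  0.0053 -0.0014]
```

Emit:
apply_moves(
  rows=[
    [[0, 0, 0], [1, 0, 0], -0.2],
    [[0, 0, 0], [2, 0, 0], -0.2],
    [[0, 0, 0], [2, 0, 0], -0.2],
  ],
)

```text
clock: 6.2
eef_pos: [0.5451, 0.2116, 0.1195]
ee_rot: [0.997, -0.08, -0.004, 0.0]
force: [-10.2, 2.6, 0.1]
gripper_width: 0.604
```

Emit:
apply_moves(
  rows=[
    [[0, 0, 0], [1, 0, 0], -0.2],
    [[0, 0, 0], [2, 0, 0], -0.2],
    [[0, 0, 0], [2, 0, 0], -0.2],
  ],
)

```text
clock: 6.45
eef_pos: [0.5459, 0.2114, 0.1192]
ee_rot: [0.997, -0.08, -0.005, 0.0]
force: [-11.6, 4.2, 0.9]
gripper_width: 0.603
```

```bash
python3 n.py
```

```text
t 6.45 bank xy [52.6 75.1] z 119.2 F bank -12.17 2.33 0.9 w 0.603
rotvec [ 0.0012  0.0104 -0.0017]
```

Emit:
apply_moves(
  rows=[
    [[0, 0, 0], [-6, 0, 0], -0.2],
    [[0, 0, 0], [-14, 0, 0], -0.2],
    [[0, 0, 0], [-22, 0, 0], -0.2],
    [[0, 0, 0], [-24, 0, -15], -0.2],
    [[0, 0, 0], [-24, 0, -40], -0.2],
    [[0, 0, 0], [-24, 0, -65], -0.2],
    [[0, 0, 0], [-40, 15, -80], -0.2],
    [[0, 0, 0], [-60, 40, -80], -0.2],
  ],
)

```text
clock: 7.12
eef_pos: [0.4905, 0.1825, 0.2049]
ee_rot: [0.997, -0.079, 0.007, -0.002]
force: [1.1, -0.2, 0.1]
gripper_width: 0.598
```

```bash
python3 n.py -28 0 200
cat > look.py <<'E'
from station import grab_frame
from h import *
import cv2,sys
f=grab_frame("top")
z=f["z_map"];v,u=np.mgrid[:384,:512]
P=np.stack([(u-f["cx"])/f["fx"]*z,(v-f["cy"])/f["fy"]*z,z],-1)
W=((P-f["t"])@f["R"])[140:230,150:300].reshape(-1,3); B=(W[:,:2]-C)@np.column_stack([X,Y])*1000
for by in(75,0,-75):
    m=(W[:,2]>.135)&(W[:,2]<.152)&(abs(B[:,1]-by)<14); print(by,B[m].mean(0).round(1),B[m].min(0).round(1),B[m].max(0).round(1),m.sum())
cv2.imwrite(f"pics/{sys.argv[1]}t.png",cv2.resize(f["color"][140:250,125:335],None,fx=3.8,fy=3.8))
s=grab_frame("scene");cv2.imwrite(f"pics/{sys.argv[1]}s.png",cv2.resize(s["color"][130:260,140:340],None,fx=4,fy=4))
E
python3 look.py a
```

```text
t 7.12 bank xy [ 2.4 37.9] z 204.9 F bank 1.14 -0.02 0.09 w 0.598
rotvec [-0.0053 -0.0137  0.0005]
shift [-30.4  37.9   4.2]look.py:9: RuntimeWarning: Mean of empty slice.
  m=(W[:,2]>.135)&(W[:,2]<.152)&(abs(B[:,1]-by)<14); print(by,B[m].mean(0).round(1),B[m].min(0).round(1),B[m].max(0).round(1),m.sum())
  ret = um.true_divide(
Traceback (most recent call last):
  File "look.py", line 9, in <module>
    m=(W[:,2]>.135)&(W[:,2]<.152)&(abs(B[:,1]-by)<14); print(by,B[m].mean(0).round(1),B[m].min(0).round(1),B[m].max(0).round(1),m.sum())
                                                                                      ~~~~~~~~^^^
ValueError: zero-size array to reduction operation minimum which has no identity
```

Emit:
apply_moves(
  rows=[
    [[0, 0, 0], [-14, 18, 0], -0.2],
    [[0, 0, 0], [-30, 38, 0], -0.2],
    [[0, 0, 0], [-30, 38, 0], -0.2],
    [[0, 0, 0], [-30, 38, 0], -0.2],
  ],
)

```text
clock: 7.5
eef_pos: [0.4498, 0.1476, 0.2011]
ee_rot: [0.997, -0.08, 0.002, -0.0]
force: [1.0, 0.1, -0.1]
gripper_width: 0.6
```

```bash
sed -i 's/    m=/    if 1:\n     m=/; s/print(by,B\[m\].*/print(by,m.sum(),B[m].mean(0).round(1) if m.any() else 0)/' look.py; python3 n.py -28 0 120; python3 look.py a
```

```text
t 7.5 bank xy [-32.3  -3. ] z 201.1 F bank 1.01 0.23 -0.06 w 0.6
rotvec [-0.0007 -0.0036 -0.0022]
shift [ 4.  -3.  81.2]
75 0 0
0 0 0
-75 0 0
```

View pics/as.png

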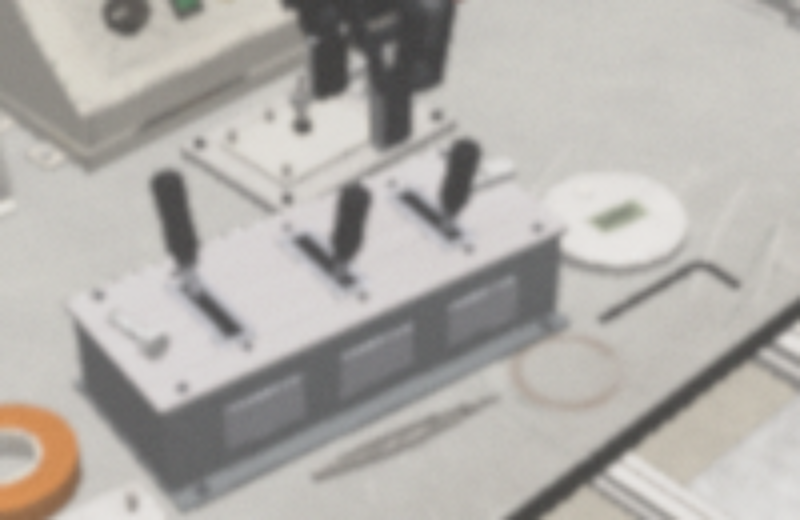

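View pics/at.png

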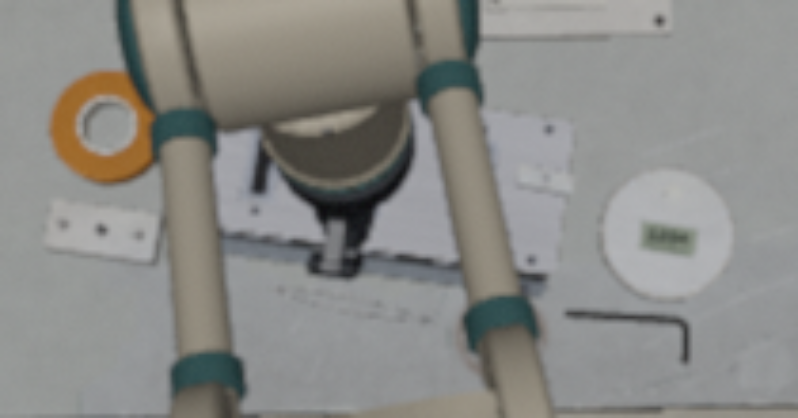

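The scene view shows the left lever thrown at about (175,215), with the bolt undisturbed at (140,330). The middle and right levers are unthrown at (350,215) and (460,180). Next I test the middle lever.

Emit:
apply_moves(
  rows=[
    [[0, 0, 0], [2, -3, 18], -0.2],
    [[0, 0, 0], [2, -3, 38], -0.2],
    [[0, 0, 0], [2, -3, 58], -0.2],
    [[0, 0, 0], [2, -3, 74], -0.2],
    [[0, 0, 0], [2, -3, 81], -0.2],
    [[0, 0, 0], [2, -3, 81], -0.2],
    [[0, 0, 0], [2, -3, 81], -0.2],
  ],
)

```text
clock: 8.18
eef_pos: [0.4528, 0.1512, 0.1194]
ee_rot: [0.997, -0.079, 0.0, -0.0]
force: [0.9, -0.6, -0.1]
gripper_width: 0.598
```

Emit:
apply_moves(
  rows=[
    [[0, 0, 0], [3, 0, 0], -0.2],
    [[0, 0, 0], [6, 0, 0], -0.2],
    [[0, 0, 0], [9, 0, 0], -0.2],
    [[0, 0, 0], [11, 0, 0], -0.2],
    [[0, 0, 0], [11, 0, 0], -0.2],
  ],
)

```text
clock: 8.6
eef_pos: [0.4638, 0.1491, 0.1198]
ee_rot: [0.997, -0.08, 0.001, -0.0]
force: [0.8, 0.7, 0.1]
gripper_width: 0.605
```

```bash
python3 n.py
```

```text
t 8.6 bank xy [-18.7   0.6] z 119.8 F bank 0.65 0.83 0.07 w 0.605
rotvec [-0.0006 -0.0017 -0.0013]
```

Emit:
apply_moves(
  rows=[
    [[0, 0, 0], [2, 0, 0], -0.2],
    [[0, 0, 0], [4, 0, 0], -0.2],
    [[0, 0, 0], [4, 0, 0], -0.2],
  ],
)

```text
clock: 8.85
eef_pos: [0.4672, 0.1484, 0.1194]
ee_rot: [0.997, -0.08, 0.0, -0.0]
force: [-0.1, -0.1, 0.3]
gripper_width: 0.601
```

Emit:
apply_moves(
  rows=[
    [[0, 0, 0], [2, 0, 0], -0.2],
    [[0, 0, 0], [4, 0, 0], -0.2],
    [[0, 0, 0], [4, 0, 0], -0.2],
  ],
)

```text
clock: 9.1
eef_pos: [0.4694, 0.1479, 0.1191]
ee_rot: [0.997, -0.08, -0.002, 0.0]
force: [-4.2, 1.2, 3.4]
gripper_width: 0.599
```

Emit:
apply_moves(
  rows=[
    [[0, 0, 0], [1.5, 0, 0], -0.2],
    [[0, 0, 0], [3, 0, 0], -0.2],
    [[0, 0, 0], [3, 0, 0], -0.2],
  ],
)

```text
clock: 9.35
eef_pos: [0.4728, 0.1474, 0.1192]
ee_rot: [0.997, -0.079, -0.001, 0.0]
force: [-5.8, 0.9, 3.1]
gripper_width: 0.599
```

```bash
python3 n.py
```

```text
t 9.35 bank xy [-9.6  0.3] z 119.2 F bank -5.86 -0.01 3.14 w 0.599
rotvec [ 0.0003  0.002  -0.0012]
```

Emit:
apply_moves(
  rows=[
    [[0, 0, 0], [1.5, 0, 0], -0.2],
    [[0, 0, 0], [3, 0, 0], -0.2],
    [[0, 0, 0], [3, 0, 0], -0.2],
  ],
)

```text
clock: 9.6
eef_pos: [0.4746, 0.147, 0.1191]
ee_rot: [0.997, -0.08, -0.002, 0.0]
force: [-7.7, 1.2, 4.8]
gripper_width: 0.599
```

Emit:
apply_moves(
  rows=[
    [[0, 0, 0], [1.5, 0, 0], -0.2],
    [[0, 0, 0], [3, 0, 0], -0.2],
    [[0, 0, 0], [3, 0, 0], -0.2],
  ],
)

```text
clock: 9.85
eef_pos: [0.4763, 0.1466, 0.119]
ee_rot: [0.997, -0.08, -0.004, 0.0]
force: [-9.5, 2.5, 5.4]
gripper_width: 0.599
```

```bash
python3 n.py
```

```text
t 9.85 bank xy [-6.   0.2] z 119.0 F bank -9.81 0.96 5.36 w 0.599
rotvec [ 0.0007  0.0071 -0.0015]
```

The force climbs about 1 N per mm to 10 N, so the middle lever is blocked. I back off and go to the right lever.

Emit:
apply_moves(
  rows=[
    [[0, 0, 0], [-8, 0, 0], -0.2],
    [[0, 0, 0], [-18, 0, 0], -0.2],
    [[0, 0, 0], [-26, 0, 0], -0.2],
    [[0, 0, 0], [-27, 0, -15], -0.2],
    [[0, 0, 0], [-27, 0, -40], -0.2],
    [[0, 0, 0], [-27, 0, -65], -0.2],
    [[0, 0, 0], [-27, 20, -78], -0.2],
    [[0, 0, 0], [-27, 48, -78], -0.2],
  ],
)

```text
clock: 10.52
eef_pos: [0.4485, 0.1043, 0.2009]
ee_rot: [0.997, -0.078, 0.005, -0.001]
force: [0.5, -0.4, 0.2]
gripper_width: 0.602
```

Emit:
apply_moves(
  rows=[
    [[0, 0, 0], [0, 18, 0], -0.2],
    [[0, 0, 0], [0, 26, 0], -0.2],
    [[0, 0, 0], [0, 26, 0], -0.2],
    [[0, 0, 0], [0, 26, 0], -0.2],
  ],
)

```text
clock: 10.85
eef_pos: [0.4415, 0.0778, 0.1973]
ee_rot: [0.997, -0.08, 0.001, -0.0]
force: [-0.1, -0.3, 0.4]
gripper_width: 0.601
```

```bash
python3 n.py -30 -75 120;  python3 look.py b
```

```text
t 10.85 bank xy [-29.6 -73.2] z 197.3 F bank -0.11 -0.27 0.42 w 0.601
rotvec [-0.001  -0.001  -0.0023]
shift [-0.5  1.8 77.3]
75 42 [37.1 74.7]
0 0 0
-75 0 0
```

View pics/bs.png

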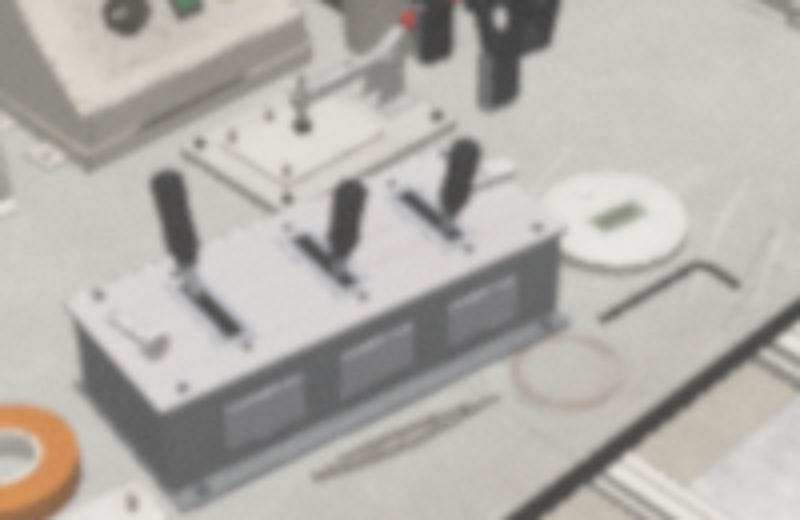

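The left grip top is now at bank x = +37 mm, mirroring its start at -35 mm, so that lever is home. I descend on the right lever.

Emit:
apply_moves(
  rows=[
    [[0, 0, 0], [0, 1, 18], -0.2],
    [[0, 0, 0], [0, 1, 38], -0.2],
    [[0, 0, 0], [0, 1, 56], -0.2],
    [[0, 0, 0], [0, 1, 70], -0.2],
    [[0, 0, 0], [0, 1, 77], -0.2],
    [[0, 0, 0], [0, 1, 77], -0.2],
    [[0, 0, 0], [0, 1, 77], -0.2],
  ],
)

```text
clock: 11.53
eef_pos: [0.4413, 0.0771, 0.1203]
ee_rot: [0.997, -0.079, -0.0, -0.0]
force: [0.4, -0.4, -0.8]
gripper_width: 0.6
```

Emit:
apply_moves(
  rows=[
    [[0, 0, 0], [3, 0, 0], -0.2],
    [[0, 0, 0], [6, 0, 0], -0.2],
    [[0, 0, 0], [9, 0, 0], -0.2],
    [[0, 0, 0], [11, 0, 0], -0.2],
    [[0, 0, 0], [11, 0, 0], -0.2],
  ],
)

```text
clock: 11.95
eef_pos: [0.4529, 0.0747, 0.1208]
ee_rot: [0.997, -0.08, 0.001, -0.0]
force: [0.9, -0.0, 0.7]
gripper_width: 0.599
```

```bash
python3 n.py
```

```text
t 11.95 bank xy [-17.8 -74.5] z 120.8 F bank 0.85 0.09 0.69 w 0.599
rotvec [-0.0003 -0.0016 -0.0013]
```

Emit:
apply_moves(
  rows=[
    [[0, 0, 0], [2, 0, 0], -0.2],
    [[0, 0, 0], [4, 0, 0], -0.2],
    [[0, 0, 0], [4, 0, 0], -0.2],
  ],
)

```text
clock: 12.2
eef_pos: [0.456, 0.0742, 0.1204]
ee_rot: [0.997, -0.079, -0.0, -0.0]
force: [-0.5, 0.1, -0.4]
gripper_width: 0.605
```

Emit:
apply_moves(
  rows=[
    [[0, 0, 0], [2, 0, 0], -0.2],
    [[0, 0, 0], [4, 0, 0], -0.2],
    [[0, 0, 0], [4, 0, 0], -0.2],
  ],
)

```text
clock: 12.45
eef_pos: [0.4582, 0.0738, 0.12]
ee_rot: [0.997, -0.079, -0.002, -0.0]
force: [-4.6, 1.4, 3.4]
gripper_width: 0.599
```

Emit:
apply_moves(
  rows=[
    [[0, 0, 0], [2, 0, 0], -0.2],
    [[0, 0, 0], [4, 0, 0], -0.2],
    [[0, 0, 0], [4, 0, 0], -0.2],
  ],
)

```text
clock: 12.7
eef_pos: [0.4626, 0.0731, 0.1201]
ee_rot: [0.997, -0.079, -0.001, -0.0]
force: [-4.5, 1.4, 3.6]
gripper_width: 0.6
```

```bash
python3 n.py
```

```text
t 12.7 bank xy [ -8.  -74.6] z 120.1 F bank -4.66 0.66 3.61 w 0.6
rotvec [ 0.0002  0.0026 -0.0011]
```

Emit:
apply_moves(
  rows=[
    [[0, 0, 0], [2, 0, 0], -0.2],
    [[0, 0, 0], [4, 0, 0], -0.2],
    [[0, 0, 0], [4, 0, 0], -0.2],
  ],
)

```text
clock: 12.95
eef_pos: [0.4676, 0.0723, 0.1202]
ee_rot: [0.997, -0.079, -0.0, 0.0]
force: [-2.4, 1.1, 2.1]
gripper_width: 0.6
```

Emit:
apply_moves(
  rows=[
    [[0, 0, 0], [2, 0, 0], -0.2],
    [[0, 0, 0], [4, 0, 0], -0.2],
    [[0, 0, 0], [4, 0, 0], -0.2],
  ],
)

```text
clock: 13.2
eef_pos: [0.4722, 0.0716, 0.1204]
ee_rot: [0.997, -0.079, 0.0, -0.0]
force: [-3.5, 1.1, 3.3]
gripper_width: 0.595
```

```bash
python3 n.py
```

```text
t 13.2 bank xy [  1.7 -74.5] z 120.4 F bank -3.68 0.53 3.35 w 0.595
rotvec [-0.0001 -0.0008 -0.0011]
```

The right lever is free, so I throw it.

Emit:
apply_moves(
  rows=[
    [[0, 0, 0], [4, 0, 0], -0.2],
    [[0, 0, 0], [8, 0, 0], -0.2],
    [[0, 0, 0], [12, 0, 0], -0.2],
    [[0, 0, 0], [16, 0, 0], -0.2],
    [[0, 0, 0], [20, 0, 0], -0.2],
    [[0, 0, 0], [24, 0, 0], -0.2],
    [[0, 0, 0], [28, 0, 0], -0.2],
    [[0, 0, 0], [31, 0, 0], -0.2],
  ],
)

```text
clock: 13.87
eef_pos: [0.5029, 0.0667, 0.1204]
ee_rot: [0.997, -0.079, 0.0, -0.0]
force: [-3.1, 0.9, 2.5]
gripper_width: 0.601
```

Emit:
apply_moves(
  rows=[
    [[0, 0, 0], [3, 0, 0], -0.2],
    [[0, 0, 0], [6, 0, 0], -0.2],
    [[0, 0, 0], [8, 0, 0], -0.2],
    [[0, 0, 0], [8, 0, 0], -0.2],
  ],
)

```text
clock: 14.2
eef_pos: [0.5105, 0.0655, 0.12]
ee_rot: [0.997, -0.079, -0.0, -0.0]
force: [-3.6, 0.3, 0.8]
gripper_width: 0.6
```

Emit:
apply_moves(
  rows=[
    [[0, 0, 0], [2, 0, 0], -0.2],
    [[0, 0, 0], [4, 0, 0], -0.2],
    [[0, 0, 0], [6, 0, 0], -0.2],
    [[0, 0, 0], [6, 0, 0], -0.2],
  ],
)

```text
clock: 14.53
eef_pos: [0.5161, 0.0645, 0.1199]
ee_rot: [0.997, -0.079, -0.0, 0.0]
force: [-4.5, 1.2, -1.3]
gripper_width: 0.6
```

```bash
python3 n.py
```

```text
t 14.53 bank xy [ 46.2 -74.6] z 119.9 F bank -4.59 0.47 -1.33 w 0.6
rotvec [ 0.0001  0.0005 -0.0011]
```

Emit:
apply_moves(
  rows=[
    [[0, 0, 0], [2, 0, 0], -0.2],
    [[0, 0, 0], [4, 0, 0], -0.2],
    [[0, 0, 0], [4, 0, 0], -0.2],
  ],
)

```text
clock: 14.78
eef_pos: [0.5195, 0.064, 0.12]
ee_rot: [0.997, -0.079, -0.001, -0.0]
force: [-4.3, 1.4, -0.2]
gripper_width: 0.601
```

Emit:
apply_moves(
  rows=[
    [[0, 0, 0], [1, 0, 0], -0.2],
    [[0, 0, 0], [2, 0, 0], -0.2],
    [[0, 0, 0], [2, 0, 0], -0.2],
  ],
)

```text
clock: 15.03
eef_pos: [0.5203, 0.0638, 0.1198]
ee_rot: [0.997, -0.079, -0.002, -0.0]
force: [-6.9, 1.9, -0.9]
gripper_width: 0.603
```

Emit:
apply_moves(
  rows=[
    [[0, 0, 0], [1, 0, 0], -0.2],
    [[0, 0, 0], [2, 0, 0], -0.2],
    [[0, 0, 0], [2, 0, 0], -0.2],
  ],
)

```text
clock: 15.28
eef_pos: [0.521, 0.0637, 0.1196]
ee_rot: [0.997, -0.079, -0.003, -0.0]
force: [-8.9, 1.4, 1.7]
gripper_width: 0.599
```

```bash
python3 n.py
```

```text
t 15.28 bank xy [ 51.2 -74.7] z 119.6 F bank -9.01 -0.02 1.71 w 0.599
rotvec [ 0.0003  0.0067 -0.0012]
```

Emit:
apply_moves(
  rows=[
    [[0, 0, 0], [1, 0, 0], -0.2],
    [[0, 0, 0], [2, 0, 0], -0.2],
    [[0, 0, 0], [3, 0, 0], -0.2],
    [[0, 0, 0], [3, 0, 0], -0.2],
  ],
)

```text
clock: 15.62
eef_pos: [0.5222, 0.0635, 0.1191]
ee_rot: [0.997, -0.079, -0.005, -0.0]
force: [-12.1, 2.5, -0.1]
gripper_width: 0.603
```

Emit:
apply_moves(
  rows=[
    [[0, 0, 0], [-8, 0, 0], -0.2],
    [[0, 0, 0], [-16, 0, 0], -0.2],
    [[0, 0, 0], [-24, 0, 0], -0.2],
    [[0, 0, 0], [-25, 0, -15], -0.2],
    [[0, 0, 0], [-25, 0, -40], -0.2],
    [[0, 0, 0], [-25, 0, -65], -0.2],
    [[0, 0, 0], [-45, -20, -78], -0.2],
    [[0, 0, 0], [-70, -45, -80], -0.2],
  ],
)

```text
clock: 16.28
eef_pos: [0.4698, 0.1178, 0.2043]
ee_rot: [0.997, -0.081, 0.006, -0.001]
force: [0.1, 1.2, 0.5]
gripper_width: 0.601
```

```bash
python3 n.py -30 0 200; python3 look.py c
```

```text
t 16.28 bank xy [ -7.9 -29.3] z 204.3 F bank -0.11 1.16 0.52 w 0.601
rotvec [-0.0024 -0.0125 -0.0046]
shift [-22.3 -29.2   4.1]
75 0 0
0 45 [-30.8   0.3]
-75 47 [ 36.9 -74.5]
```

View pics/cs.png

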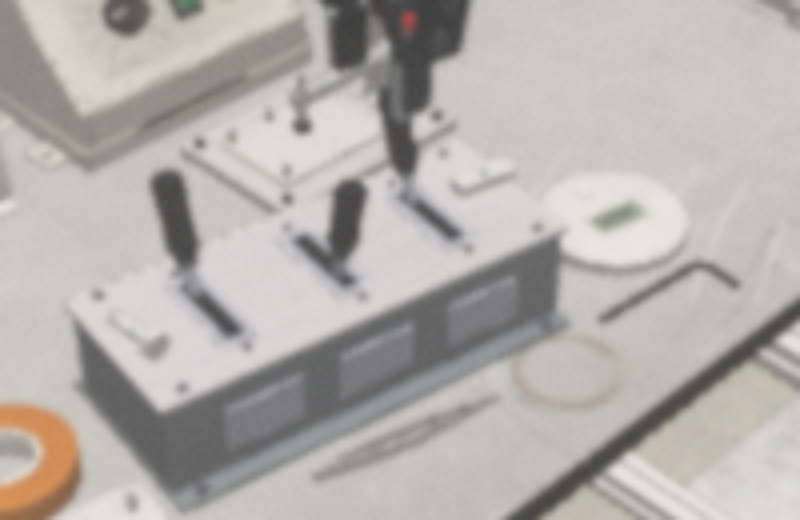

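The right lever is home (grip top at +36.9 mm) and the nut plate is undisturbed. The middle lever remains, with its top at -31 mm.

Emit:
apply_moves(
  rows=[
    [[0, 0, 0], [-12, -15, 0], -0.2],
    [[0, 0, 0], [-20, -27, 4], -0.2],
    [[0, 0, 0], [-20, -27, 4], -0.2],
    [[0, 0, 0], [-20, -27, 4], -0.2],
    [[0, 0, 0], [-20, -27, 4], -0.2],
  ],
)

```text
clock: 16.8
eef_pos: [0.4505, 0.1477, 0.1966]
ee_rot: [0.997, -0.079, 0.001, 0.0]
force: [-0.4, -1.1, -0.1]
gripper_width: 0.601
```

```bash
python3 n.py -27 0 120
```

```text
t 16.8 bank xy [-31.6  -2.8] z 196.6 F bank -0.24 -1.16 -0.12 w 0.601
rotvec [ 0.     -0.0023 -0.001 ]
shift [ 4.4 -2.8 76.6]
```

Emit:
apply_moves(
  rows=[
    [[0, 0, 0], [4, -2.5, 18], -0.2],
    [[0, 0, 0], [4, -2.5, 38], -0.2],
    [[0, 0, 0], [4, -2.5, 56], -0.2],
    [[0, 0, 0], [4, -2.5, 70], -0.2],
    [[0, 0, 0], [4, -2.5, 76], -0.2],
    [[0, 0, 0], [4, -2.5, 76], -0.2],
    [[0, 0, 0], [4, -2.5, 76], -0.2],
  ],
)

```text
clock: 17.38
eef_pos: [0.4546, 0.1496, 0.1206]
ee_rot: [0.997, -0.08, 0.0, -0.0]
force: [0.1, -0.3, 0.8]
gripper_width: 0.598
```

Emit:
apply_moves(
  rows=[
    [[0, 0, 0], [3, 0, 0], -0.2],
    [[0, 0, 0], [6, 0, 0], -0.2],
    [[0, 0, 0], [9, 0, 0], -0.2],
    [[0, 0, 0], [12, 0, 0], -0.2],
    [[0, 0, 0], [14, 0, 0], -0.2],
    [[0, 0, 0], [16, 0, 0], -0.2],
    [[0, 0, 0], [18, 0, 0], -0.2],
    [[0, 0, 0], [18, 0, 0], -0.2],
  ],
)

```text
clock: 18.05
eef_pos: [0.4717, 0.1472, 0.1203]
ee_rot: [0.997, -0.079, -0.0, -0.0]
force: [-0.7, -0.1, 0.0]
gripper_width: 0.601
```

```bash
python3 n.py
```

```text
t 18.05 bank xy [-10.6  -0. ] z 120.3 F bank -0.66 -0.19 0.0 w 0.601
rotvec [-0.0001  0.0003 -0.0012]
```

Emit:
apply_moves(
  rows=[
    [[0, 0, 0], [2, 0, 0], -0.2],
    [[0, 0, 0], [4, 0, 0], -0.2],
    [[0, 0, 0], [5, 0, 0], -0.2],
    [[0, 0, 0], [5, 0, 0], -0.2],
  ],
)

```text
clock: 18.38
eef_pos: [0.4757, 0.1464, 0.1202]
ee_rot: [0.997, -0.079, -0.001, 0.0]
force: [-3.6, 0.9, 1.9]
gripper_width: 0.6
```

Emit:
apply_moves(
  rows=[
    [[0, 0, 0], [2, 0, 0], -0.2],
    [[0, 0, 0], [4, 0, 0], -0.2],
    [[0, 0, 0], [5, 0, 0], -0.2],
    [[0, 0, 0], [5, 0, 0], -0.2],
  ],
)

```text
clock: 18.72
eef_pos: [0.4818, 0.1455, 0.1204]
ee_rot: [0.997, -0.079, 0.0, -0.0]
force: [-3.4, 0.6, 2.2]
gripper_width: 0.599
```

Emit:
apply_moves(
  rows=[
    [[0, 0, 0], [2, 0, 0], -0.2],
    [[0, 0, 0], [4, 0, 0], -0.2],
    [[0, 0, 0], [4, 0, 0], -0.2],
  ],
)

```text
clock: 18.97
eef_pos: [0.486, 0.1449, 0.1204]
ee_rot: [0.997, -0.079, 0.0, -0.0]
force: [-2.5, 0.2, 2.4]
gripper_width: 0.604
```

```bash
python3 n.py
```

```text
t 18.97 bank xy [ 3.9 -0. ] z 120.4 F bank -2.49 -0.22 2.41 w 0.604
rotvec [-0.0001 -0.0008 -0.0011]
```

The middle lever is free now.

Emit:
apply_moves(
  rows=[
    [[0, 0, 0], [4, 0, 0], -0.2],
    [[0, 0, 0], [8, 0, 0], -0.2],
    [[0, 0, 0], [12, 0, 0], -0.2],
    [[0, 0, 0], [16, 0, 0], -0.2],
    [[0, 0, 0], [20, 0, 0], -0.2],
    [[0, 0, 0], [24, 0, 0], -0.2],
    [[0, 0, 0], [28, 0, 0], -0.2],
    [[0, 0, 0], [31, 0, 0], -0.2],
  ],
)

```text
clock: 19.63
eef_pos: [0.5166, 0.14, 0.1203]
ee_rot: [0.997, -0.079, 0.0, -0.0]
force: [-3.8, 0.7, 3.9]
gripper_width: 0.603
```

Emit:
apply_moves(
  rows=[
    [[0, 0, 0], [3, 0, 0], -0.2],
    [[0, 0, 0], [6, 0, 0], -0.2],
    [[0, 0, 0], [8, 0, 0], -0.2],
    [[0, 0, 0], [8, 0, 0], -0.2],
  ],
)

```text
clock: 19.97
eef_pos: [0.5241, 0.1387, 0.1198]
ee_rot: [0.997, -0.079, -0.0, 0.0]
force: [-3.3, 0.7, -0.7]
gripper_width: 0.597
```

Emit:
apply_moves(
  rows=[
    [[0, 0, 0], [2, 0, 0], -0.2],
    [[0, 0, 0], [4, 0, 0], -0.2],
    [[0, 0, 0], [6, 0, 0], -0.2],
    [[0, 0, 0], [6, 0, 0], -0.2],
  ],
)

```text
clock: 20.3
eef_pos: [0.5301, 0.1377, 0.1201]
ee_rot: [0.997, -0.079, -0.0, 0.0]
force: [-4.2, 1.1, -1.8]
gripper_width: 0.597
```

```bash
python3 n.py
```

```text
t 20.3 bank xy [48.5 -0.2] z 120.1 F bank -4.27 0.39 -1.75 w 0.597
rotvec [ 0.0002  0.     -0.0011]
```

Emit:
apply_moves(
  rows=[
    [[0, 0, 0], [1, 0, 0], -0.2],
    [[0, 0, 0], [2, 0, 0], -0.2],
    [[0, 0, 0], [3, 0, 0], -0.2],
    [[0, 0, 0], [3, 0, 0], -0.2],
  ],
)

```text
clock: 20.63
eef_pos: [0.5316, 0.1374, 0.1199]
ee_rot: [0.997, -0.079, -0.001, 0.0]
force: [-6.4, 1.9, -0.4]
gripper_width: 0.6
```

Emit:
apply_moves(
  rows=[
    [[0, 0, 0], [1, 0, 0], -0.2],
    [[0, 0, 0], [2, 0, 0], -0.2],
    [[0, 0, 0], [3, 0, 0], -0.2],
    [[0, 0, 0], [3, 0, 0], -0.2],
  ],
)

```text
clock: 20.97
eef_pos: [0.5328, 0.1371, 0.1195]
ee_rot: [0.997, -0.08, -0.003, 0.0]
force: [-8.4, 1.7, 1.0]
gripper_width: 0.598
```

```bash
python3 n.py
```

```text
t 20.97 bank xy [51.2 -0.3] z 119.5 F bank -8.61 0.38 1.03 w 0.598
rotvec [ 0.0006  0.0067 -0.0014]
```

Emit:
apply_moves(
  rows=[
    [[0, 0, 0], [1, 0, 0], -0.2],
    [[0, 0, 0], [2, 0, 0], -0.2],
    [[0, 0, 0], [3, 0, 0], -0.2],
    [[0, 0, 0], [4, 0, 0], -0.2],
    [[0, 0, 0], [4, 0, 0], -0.2],
  ],
)

```text
clock: 21.38
eef_pos: [0.5343, 0.1368, 0.119]
ee_rot: [0.997, -0.08, -0.006, 0.0]
force: [-13.2, 2.4, 1.3]
gripper_width: 0.594
```

Emit:
apply_moves(
  rows=[
    [[0, 0, 0], [-8, 0, 0], -0.2],
    [[0, 0, 0], [-16, 0, 0], -0.2],
    [[0, 0, 0], [-24, 0, 0], -0.2],
    [[0, 0, 0], [-25, 0, -15], -0.2],
    [[0, 0, 0], [-25, 0, -40], -0.2],
    [[0, 0, 0], [-25, 0, -70], -0.2],
    [[0, 0, 0], [-40, 0, -100], -0.2],
    [[0, 0, 0], [-75, 0, -110], -0.2],
  ],
)

```text
clock: 22.05
eef_pos: [0.473, 0.1482, 0.2355]
ee_rot: [0.997, -0.08, 0.008, -0.001]
force: [0.1, 0.1, 0.7]
gripper_width: 0.6
```

Emit:
apply_moves(
  rows=[
    [[0, 0, 0], [-35, -20, 0], -0.2],
    [[0, 0, 0], [-50, -50, 0], -0.2],
    [[0, 0, 0], [-60, -85, 0], -0.2],
    [[0, 0, 0], [-70, -120, 0], -0.2],
    [[0, 0, 0], [-80, -155, 0], -0.2],
    [[0, 0, 0], [-90, -190, 0], -0.2],
    [[0, 0, 0], [-90, -200, 0], -0.2],
    [[0, 0, 0], [-90, -200, 0], -0.2],
  ],
)

```text
clock: 22.72
eef_pos: [0.4095, 0.3629, 0.2309]
ee_rot: [0.997, -0.078, 0.002, -0.001]
force: [0.2, -0.0, 0.7]
gripper_width: 0.599
```

```bash
python3 n.py; python3 look.py d
```

```text
t 22.72 bank xy [-106.   203.3] z 230.9 F bank 0.19 0.02 0.69 w 0.599
rotvec [-0.0032 -0.0034  0.0025]
75 42 [36.8 74.5]
0 43 [36.7  0.5]
-75 48 [ 36.8 -74.5]
```

View pics/ds.png

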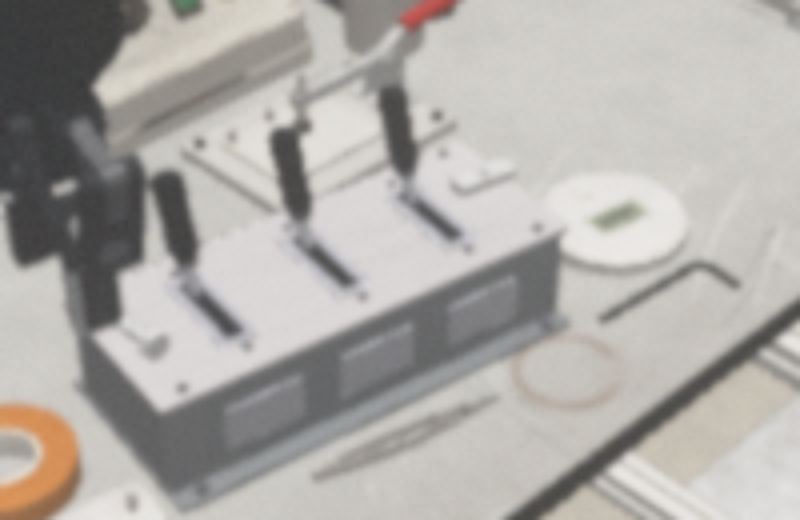

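View pics/dt.png

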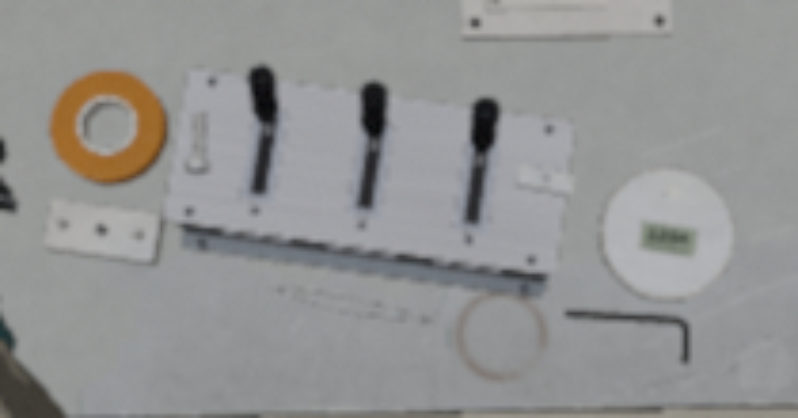

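All three grips point away, with their tops at +36.7 to +36.8 mm. The bystanders are at the same pixels as in the first picture, and the gripper is clear. I hand the job in.

```bash
python3 -c "
from station import r
print(r.close_job())"
```

```text
the job is handed in; nothing more can be done
None
```

All three levers are thrown home, in the order left, right, middle, and the job was handed in at about 22.8 s.

- **Finding the order:** The left lever was free. The middle one was then blocked: its force climbed to 10 N without it giving way, so I backed off. The right lever was free next, and the middle one after it.
- **Forces:** Each lever was seated against its end stop at 12 to 13.5 N, the highest push I read. Force was read only at the end of each short step, not continuously, and every reading stayed below the 25 N limit.
- **Last checks:** The three grip tops are level at +36.7 to +36.8 mm beyond the pivots, mirroring their start at about -35 mm. The arm was clear and read under 1 N. In the final top view, the bolt, nut plate, tape, gauge block, meter, hex key and tweezers look unmoved.
- **Not confirmed:** I could not read the crank angles directly, so "fully home" rests on the rise in force at the stop and on the camera positions. No check failed; one top-view measurement partway through gave nothing because the arm hid the levers.

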